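Slide a rolling tin along the board into its sprung berth

ROBOT

A 6-joint arm with a two-finger parallel gripper is mounted at the origin on a cart in front of the work surface, level with it; the furniture and walls round the work are solid. World frame = base frame: x ahead of the robot, y to its left, z up, the work surface at z = 0. Lengths are in m, angles in rad, forces in N, time in s.
With the tool pointing down it reaches from about 0.35 to 0.975 m from the base axis. Payload 4.9 kg.
Tool frame: the origin (TCP) lies midway between the tips of the shut fingers; the grasp point (between the pads) lies 19 mm behind it; z points along the fingers, y is the line along which they close (so a half turn about z gives the same grasp; the last joint's range is limited). The gripper opens to 85 mm and grips with 20 to 120 N. Pads are 22 mm wide; open, the fingers measure 114 mm over their backs; the gripper's body (76 mm by 85 mm) begins 54 mm behind the grasp point. The pads swing forward as they close: fully open they stand 13 mm farther back than shut.
Start: joints at [0.983, 0.053, 1.613, -0, 1.476, -0.119], TCP at [0.282, 0.558, 0.231] pointing down, gripper open.
Joint ranges: [-3.01, 3.01], [-1.01, 2.22], [0.06, 2.58], [-1.02, 4.17], [0.09, 2.62], [-3.14, 3.14]. Speed limits (rad/s): [2.57, 2.57, 3.14, 3.14, 3.14, 3.14].

INTERFACE

Orientations are given as a unit quaternion [w, x, y, z].
In Python, from plant import state, grab_frame, camera_info, job_done, spot_in, masks_of, pinpoint gives the robot as it stands.
- The arm moves only by the shell command python3 -m handwheel 'ROWS' [OPENING]. ROWS is JSON, a list that holds one entry, the list of rows, each a list of 6 numbers: the shift along the world's x, y, z in m, then the turn, a rotation vector about the world's x, y, z in degrees. In form: [[[tx, ty, tz, ax, ay, az], ...]]. A call has 1 to 20 rows; each row shifts and turns the commanded pose from where the row before left it; what a row does not reach is not made up. A row lasts 1/12 s, in which the tool goes at most 41.7 mm and 7.16 degrees, less where a joint would pass 70% of its speed; a pose out of reach is approached as far as the arm can. A call is refused whole if a number of a shift passes 0.0417 or a number of a turn 7.16, either way. A call with a gripper value outside its range is refused whole. OPENING is the opening, from 0 (shut) to 1 (fully open), set as the call begins (- or left out, the last holds). The fingers move at their own pace and stop on an object; the grip force is fixed at half the most. Time passes only in rows, so rows that do not move let the fingers close. It gives the time, the measured TCP pose, the force, the opening and the grip force at its end, in the units of the state.
- state(): the state, without advancing time (a new reading comes with each control period).
- grab_frame(name): name is "scene" or "top" or "wrist"; returns (picture, depth): 384x512x3 uint8, blue, green, red; 384x512 float32, m along the optical axis (not along the pixel's ray), 0 where there is no reading.
- camera_info(name): a dict with "fx", "fy", "cx", "cy" (pixels), "distortion" ([k1, k2, p1, p2, k3] as OpenCV has them; the pictures are not rectified), "T" (4x4, takes a point from camera to world coordinates). Camera axes: x right, y up, looking along -z (the intrinsics and any distortion apply to the point x, -y, -z); pixel columns grow to the right and rows downward; lengths in m; the calibration is good to about 2 mm. A picture is of the moment at which its call begins: read the wrist's pose just before it. camera_info takes no time and is no camera call; for the wrist camera it gives the pose at the moment of the call.
- job_done(): hands the job in; it is judged then, once.
Trained networks look in the newest picture that a camera, given by its name, has taken for a name from the list of things; names that differ only in an ending like _2 or _b are one class to them, and where a whole thing is asked for, a point or a joint stands for the part that bears it (a point fixed in the world has none). Each returns a list of dicts, best first, with "conf" (0 to 1); they miss things now and then, are a little off and sometimes report something else, mostly with a low value. They report only what shows in the picture. A call takes as long as a camera call.
- spot_in(camera, thing): "box" ([left, top, width, height] in pixels, round what is visible of it).
- masks_of(camera, thing): "region" (384x512 bool, what is visible of it) and "box" ([left, top, width, height] in pixels, round what is visible of it).
- pinpoint(camera, thing): "position" ([column, row] in pixels: a listed point, or the origin of a listed thing).
The state is a dict: "time": time; "joint_pos": joint angles; "joint_vel": joint speeds; "joint_efforts": joint torques, N m; "tool_pos": TCP position; "tool_rot": TCP orientation; "contact_force": force on the tool from outside, world axes, zero at the start; "ft_torque": the same for the moment, N m; "gripper_width": opening from 0.0 (shut) to 1.0 (fully open); "grasp_force": force on a finger pad.
Only numpy, scipy, OpenCV 4.12 (cv2) and the standard library are available. Lean on these libraries where they do the work, as an engineer would, in place of code of your own. Each camera call takes 0.05 s, during which the arm holds its last target. There are 200 camera calls.

TASK

The tin lying on its side has to be stored in the wooden tin rack. Roll it up against the rack's long board, then push it lengthwise along the board, keeping it against the board and on the worktop, until it is home against the sprung buffer and the spring catch has snapped shut behind it. Do not ram it, and leave the standing tin, the glass, the jar, the onion and the lemon where they are.

Things in the scene. Friction and masses are not known exactly. Their poses are not given: they have to be found in the camera images.
- rack: Fixed wooden tin rack. Origin on the worktop, in the plane of the long board's face that looks to the robot. Its y runs along the board to the left (the pushing direction), x away from the robot through the board, z up; yaw varies. Board: face at x=0, y=-270 to +290 mm, 62 mm high. The berth (no floor, no roof) is its left end
- tin: The tin that LIES on its side, free to roll: printed food tin, 75.4 mm diameter, 110 mm long, 0.39 to 0.58 kg. Origin: centre of its rear end disc; z axis = the tin's axis, towards the front end, roughly along rack +y. Starts 25 to 80 mm clear of the board, middle at about rack y=-190 to -100 mm, turned up to 0.25 rad. Pushed high on its end it tips and drags; push below its middle
- tin_center (a point): Middle of that lying tin, on its axis, 55 mm from each end; 37.7 mm above the worktop; when the tin touches the board this is at rack x=-38 mm
- catch (a joint): Spring catch: steel leaf 50 mm long, 18 mm tall, centred 41 mm up, hinged at rack x=-88, y=63 mm, slanting into the lane to its tip at x=-65, y=108 mm. 0 rad = sprung out into the lane (rest). The passing tin's side presses it back to about 0.25 rad (2 to 3 N); it snaps back to 0 once the tin's rear end is past its tip and locks the tin in, buffer still pressed about 5 mm
- buffer (a joint): Sprung rubber plate across the berth's end, 56 mm wide, 44 mm tall, centred at rack x=-40 mm, face at y=214.5 mm at rest. 0 = rest, grows as it is pushed in +y, to a solid stop at 0.015 m. 1.5 N at rest plus 0.3 N per mm. The catch snaps at about 6 mm; pushing on until the solid stop is felt (about 15 N of push in all) is right
- spare_tin: Bystander: an equal tin STANDING upright at the right, behind; 75 mm diameter, 110 mm tall; origin at the centre of its underside
- onion: Bystander: onion, 72 mm, in front of the berth at the left; origin at the middle of its underside
- honey_jar: Bystander: jar with a dark lid, 64 mm diameter, 99 mm tall, behind the board; origin at the centre of its underside
- tumbler: Bystander: clear glass tumbler, 81 mm diameter, 93 mm tall, behind the board; origin at the centre of its underside
- lemon: Bystander: lemon, 78x55x56 mm, at the left; origin at the middle of its underside
- berth (a point): Middle of the berth's mouth, on the worktop, at rack x=-39.5, y=102 mm. From here to y=292 mm a wooden front rail, 28 mm high, inner face at rack x=-79 mm; lead-in flaring to x=-98 at y=58 mm. On it a metal insert, 53 mm high, with catch and buffer (nose flaring to x=-108 at y=20 mm), clamped up to 12 mm either way along y of the y values told: no reading gives this, so home must be felt or seen

How it is judged:
By the outcome, as a careful person would: the job done as asked, in the order asked, and still so for the second after the job is handed in, with the robot touching nothing.
It also fails if it takes over 64 s, if anything falls off the work surface, if the arm or the gripper's body presses on something with over 40 N, if the wrist force passes 120 N, or if a joint passes its speed limit or range.

## Working session

There is one attempt and no reset: what is moved stays moved. The work goes in short steps, Python scripts to look and compute and a shell command to move; the robot and the scene stay as the last step left them, time stands still between calls to the robot, and variables do not carry over. Pictures are saved under pics/ and viewed, at most 10 in all, crops included, and the job is handed in when it is done.

```bash
mkdir -p pics; ls; cat > h.py <<'E'
import numpy as np, cv2
from plant import *
def ray(cam,px):
    c=camera_info(cam);K=np.array([[c['fx'],0,c['cx']],[0,c['fy'],c['cy']],[0,0,1]])
    p=cv2.undistortPoints(np.array(px,float).reshape(-1,1,2),K,np.array(c['distortion'])).reshape(-1,2)
    d=np.c_[p[:,0],-p[:,1],-np.ones(len(p))]; T=np.array(c['T'])
    return T[:3,3], d@T[:3,:3].T, d
def onz(cam,px,z):
    o,d,_=ray(cam,px); return o+d*((z-o[2])/d[:,2])[:,None]
def cloud(cam,depth,mask):
    v,u=np.nonzero(mask&(depth>0)); o,d,_=ray(cam,np.c_[u,v]); return o+d*depth[v,u][:,None]
E
python3 - <<'E'
from h import *
print({k:np.round(v,3) for k,v in state().items()})
ims=[]
for c in ['scene','top']:
    im,d=grab_frame(c); np.save(f'{c}_d.npy',d); cv2.imwrite(f'pics/{c}0.png',im)
    print(c,np.round(camera_info(c)['T'],3).tolist())
    for t,z in [('tin',.0377),('tin_center',.0377),('rack',0),('berth',0),('spare_tin',0),('onion',0)]:
        for r in pinpoint(c,t)[:2]: print(t,np.round(r['position'],1),round(r['conf'],2),np.round(onz(c,[r['position']],z)[0],4))
    for t in ['rack','tin']:
        for r in masks_of(c,t)[:1]:
            P=cloud(c,d,r['region']); np.save(f'{c}_{t}.npy',P); print(t,r['box'],round(r['conf'],2),len(P),np.round(np.percentile(P,[2,50,98],axis=0),3).tolist())
E
```

```text
pics
{'time': np.float64(0.0), 'joint_pos': array([ 0.983,  0.053,  1.614,  0.   ,  1.476, -0.119]), 'joint_vel': array([-0.001, -0.   ,  0.   , -0.001, -0.   ,  0.   ]), 'joint_efforts': array([ 0.0000e+00, -3.9368e+01, -3.7018e+01, -0.0000e+00,  7.0000e-03,
       -0.0000e+00]), 'tool_pos': array([0.282, 0.557, 0.23 ]), 'tool_rot': array([-0.   ,  0.232,  0.973, -0.001]), 'contact_force': array([-0.345,  0.52 , -1.278]), 'ft_torque': array([0.004, 0.012, 0.018]), 'grasp_force': np.float64(0.0), 'gripper_width': np.float64(1.004)}
scene [[0.63, 0.338, -0.699, -0.382], [-0.776, 0.282, -0.564, -0.721], [0.006, 0.898, 0.44, 0.632], [0.0, 0.0, 0.0, 1.0]]
tin [303.8 223.2] 0.93 [ 0.4802 -0.1939  0.0377]
tin_center [290.7 225.7] 0.56 [ 0.4441 -0.1723  0.0377]
rack [271.4 209.3] 0.74 [ 0.542  -0.0274  0.    ]
berth [240.5 202.1] 0.97 [0.515  0.0855 0.    ]
berth [389. 229.] 0.38 [ 0.6724 -0.3845  0.    ]
spare_tin [389.5 230.3] 0.91 [ 0.6661 -0.3887  0.    ]
spare_tin [170.3 201.1] 0.53 [0.3649 0.277  0.    ]
onion [170.9 199.6] 0.6 [0.3736 0.2843 0.    ]
onion [306.8 224.2] 0.33 [ 0.5357 
[... 189 characters left out ...]
.0], [0.435, -0.167, 0.052], [0.496, -0.109, 0.075]]
top [[0.01, 0.996, -0.089, 0.405], [-1.0, 0.011, 0.011, 0.02], [0.011, 0.089, 0.996, 1.492], [0.0, 0.0, 0.0, 1.0]]
tin [301.8 219.1] 0.64 [ 0.4685 -0.2087  0.0377]
tin_center [289.5 222.6] 0.94 [ 0.455  -0.1628  0.0377]
rack [251.4 194. ] 0.92 [ 0.5647 -0.0208  0.    ]
berth [226.4 210.1] 0.81 [0.5016 0.0745 0.    ]
spare_tin [349.9 167.5] 0.98 [ 0.6721 -0.4015  0.    ]
onion [176.9 244.5] 0.55 [0.3691 0.2601 0.    ]
rack [172.7, 186.9, 148.9, 39.8] 0.91 1535 [[0.449, -0.267, -0.003], [0.549, 0.116, 0.051], [0.582, 0.269, 0.067]]
tin [271.8, 208.4, 36.0, 28.9] 0.61 623 [[0.42, -0.204, 0.003], [0.459, -0.149, 0.069], [0.501, -0.095, 0.077]]
```

View pics/top0.png

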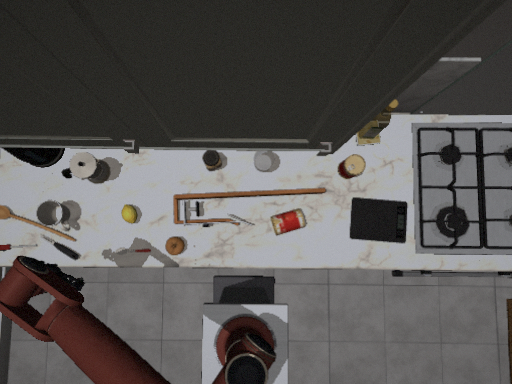

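View pics/scene0.png

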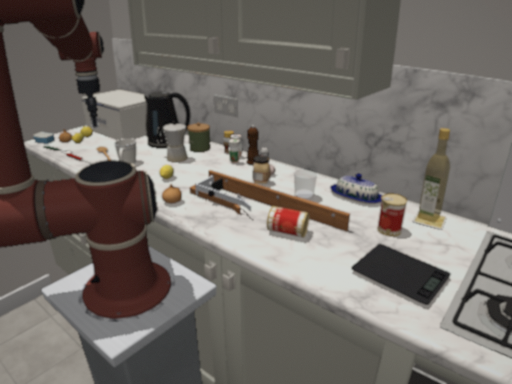

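The top view shows the rack's board from (175,197) to (325,190), its berth at the left end, and the lying tin at (289,222). The onion is at (176,245). The scene view agrees, and the tin lies clear of the board on the robot's side. I'll fit the rack, then move.

```bash
python3 - <<'E'
from h import *
P=np.load('top_rack.npy'); B=P[(P[:,2]>.05)&(P[:,2]<.075)]
# board: dominant line
best=None
rng=np.random.default_rng(0)
for _ in range(500):
    a,b=B[rng.choice(len(B),2,0),:2]; d=b-a; L=np.linalg.norm(d)
    if L<.2: continue
    n=np.array([-d[1],d[0]])/L; r=abs((B[:,:2]-a)@n)<.006
    if best is None or r.sum()>best.sum(): best=r
Q=B[best,:2]; m=Q.mean(0); u=np.linalg.svd(Q-m)[2][0]; u*=np.sign(u[1])
n=np.array([u[1],-u[0]]); s=(Q-m)@u; t=(Q-m)@n
print('u',u,'yaw deg',np.degrees(np.arctan2(-u[0],u[1])),'s',np.percentile(s,[0,1,99,100]),'t',np.percentile(t,[0,2,50,98,100]),'ends',m+u*s.min(),m+u*s.max())
E
python3 -m handwheel '[[[0.01,-0.04,0.005,0,0,6.5],[0.01,-0.04,0.005,0,0,6.5],[0.01,-0.04,0.005,0,0,6.5],[0.01,-0.04,0.005,0,0,6.5],[0.01,-0.04,0.005,0,0,0],[0.01,-0.04,0.005,0,0,0],[0.01,-0.04,0.005,0,0,0],[0.01,-0.04,0.005,0,0,0],[0.01,-0.04,0.005,0,0,0],[0.01,-0.04,0.005,0,0,0],[0.01,-0.04,0.005,0,0,0],[0.01,-0.04,0.005,0,0,0],[0.01,-0.04,0.005,0,0,0],[0,-0.04,0,0,0,0],[0,-0.04,0,0,0,0],[0,-0.04,0,0,0,0],[0,-0.03,0,0,0,0],[0,0,0,0,0,0],[0,0,0,0,0,0]]]' 1
```

```text
u [-0.05405647  0.99853788] yaw deg 3.0987178444802423 s [-0.27513045 -0.26773002  0.27582636  0.27926262] t [-5.71988619e-03 -5.57000705e-03 -7.42627324e-05  5.90652888e-03
  6.18223980e-03] ends [ 0.57626748 -0.28767634] [0.54629895 0.26590615]
time: 2.48
tool_pos: [0.4121, -0.1137, 0.2963]
tool_rot: [-0.0, 0.009, 1.0, 0.0]
contact_force: [-0.5, 0.6, -0.5]
gripper_width: 1.003
grasp_force: 0.0
```

```bash
python3 - <<'E'
from h import *
im,d=grab_frame('wrist'); cv2.imwrite('pics/w1.png',im)
print(np.round(camera_info('wrist')['T'],3).tolist())
for t,z in [('tin',.0377),('tin_center',.0377),('rack',0)]:
    for r in pinpoint('wrist',t)[:1]: print(t,np.round(r['position'],1),round(r['conf'],2),np.round(onz('wrist',[r['position']],z)[0],4))
for t in ['tin','rack']:
    for r in masks_of('wrist',t)[:1]:
        P=cloud('wrist',d,r['region']); print(t,r['box'],round(r['conf'],2),len(P))
        if t=='tin':
            T=P[P[:,2]>.06][:,:2]
            rect=cv2.minAreaRect(T.astype(np.float32)*1000); print(rect, np.round(cv2.boxPoints(rect)))
        else:
            B=P[(P[:,2]>.05)&(P[:,2]<.07)][:,:2]
            B=B[abs((B-[.5613,-.0109])@[.9985,.054])<.02]
            if len(B)>20:
                m=B.mean(0);u=np.linalg.svd(B-m)[2][0];u*=np.sign(u[1]);n=np.array([u[1],-u[0]]);t_=(B-m)@n;s=(B-m)@u
                print(len(B),m,u,np.percentile(t_,[2,50,98]),s.min(),s.max())
E
```

```text
[[0.017, -0.963, -0.269, 0.344], [1.0, 0.017, 0.004, -0.111], [0.001, -0.269, 0.963, 0.438], [0.0, 0.0, 0.0, 1.0]]
tin [195.8 201.7] 0.76 [ 0.4746 -0.2031  0.0377]
tin_center [232.4 192.9] 0.78 [ 0.4617 -0.1466  0.0377]
rack [312.4 239.2] 0.85 [ 0.5581 -0.0149  0.    ]
tin [183.9, 160.8, 88.4, 63.8] 0.73 3863
((459.25970458984375, -150.0437469482422), (58.1835823059082, 109.5270004272461), 17.496379852294922) [[ 415. -107.]
 [ 448. -211.]
 [ 503. -194.]
 [ 471.  -89.]]
rack [173.2, 172.2, 331.7, 102.0] 0.93 11684
3414 [0.55831652 0.01250802] [-0.06268077  0.99803363] [-0.00559652 -0.00108161  0.00936629] -0.25244849323348817 0.25596508405176016
```

View pics/w1.png

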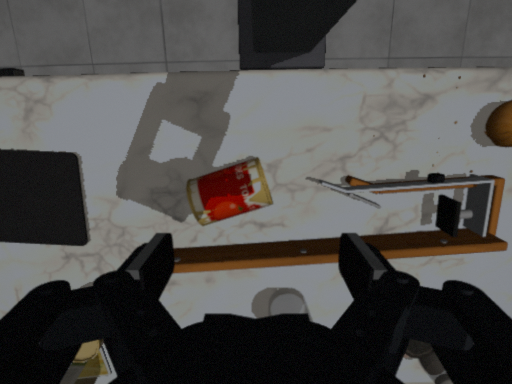

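The wrist view shows the tin at (230,190) turned about 14° against the board, front end at right (265,180), and the rack clear. The tin centre is at about (0.459, -0.150), 66 mm clear of the board. I'll descend on the robot's side with the fingers part open, aligned to the tin.

```bash
python3 -m handwheel '[[[-0.008,-0.02,-0.02,0,0,6],[-0.008,-0.02,-0.03,0,0,6],[-0.008,-0.018,-0.03,0,0,6],[0,0,-0.035,0,0,0],[0,0,-0.035,0,0,0],[0,0,-0.035,0,0,0],[0,0,-0.03,0,0,0],[0,0,-0.03,0,0,0],[0,0,-0.02,0,0,0],[0,0,-0.013,0,0,0],[0,0,0,0,0,0],[0,0,0,0,0,0]]]' 0.6
```

```text
time: 3.78
tool_pos: [0.3882, -0.1696, 0.0179]
tool_rot: [-0.001, -0.15, 0.989, 0.001]
contact_force: [0.4, -0.6, -0.4]
gripper_width: 0.6
grasp_force: 0.0
```

```bash
python3 -m handwheel '[[[0.006,0.002,0,0,0,0],[0.005,0.0015,0,0,0,0],[0.004,0.0012,0,0,0,0],[0.003,0.001,0,0,0,0],[0.003,0.001,0,0,0,0],[0.003,0.001,0,0,0,0],[0.003,0.001,0,0,0,0],[0.003,0.001,0,0,0,0],[0.003,0.001,0,0,0,0]]]'
```

```text
time: 4.53
tool_pos: [0.4216, -0.1596, 0.0182]
tool_rot: [-0.0, -0.149, 0.989, 0.0]
contact_force: [0.4, -0.2, 0.1]
gripper_width: 0.599
grasp_force: 0.1
```

```bash
cat > tin.py <<'E'
from h import *
import sys
O=np.array([.555,-.0175]);u=np.array([-.057,.998]);n=np.array([.998,.057])
def rk(p): p=np.asarray(p)[...,:2]-O; return np.stack([p@n,p@u],-1)
s=state(); print('tcp rack',np.round(rk(s['tool_pos']),4),'z',round(s['tool_pos'][2],4),'F',np.round(s['contact_force'],1),'t',s['time'])
for c in sys.argv[1:]:
    im,d=grab_frame(c); cv2.imwrite(f'pics/{c}_{s["time"]:.1f}.png',im)
    for t in ['tin','tin_center']:
        for r in pinpoint(c,t)[:1]: print(c,t,np.round(r['position']),round(r['conf'],2),'rack',np.round(rk(onz(c,[r['position']],.0377)[0]),4))
    for r in masks_of(c,'tin')[:1]:
        P=cloud(c,d,r['region']); T=P[P[:,2]>.055][:,:2]
        if len(T)>30:
            R=rk(T)*1000; rect=cv2.minAreaRect(R.astype(np.float32)); print(c,round(r['conf'],2),r['box'],np.round(rect[0]),np.round(rect[1]),np.round(rect[2],1),'y range',np.round(np.percentile(R[:,1],[1,99])))
E
python3 tin.py wrist top
```

```text
tcp rack [-0.1412 -0.1342] z 0.0182 F [ 0.4 -0.2  0.1] t 4.5333
wrist 0.64 [114.3, 268.0, 262.6, 108.5] [-133. -137.] [ 53. 110.] 16.8 y range [-182.  -79.]
top tin [301. 211.] 0.77 rack [-0.0676 -0.1843]
top tin_center [285. 219.] 0.57 rack [-0.0932 -0.1233]
top 0.68 [272.5, 203.0, 32.0, 27.7] [ -85. -121.] [ 64. 117.] 14.1 y range [-175.  -69.]
```

```bash
python3 -m handwheel '[[[0.003,0.0005,0,0,0,-1.2],[0.003,0.0005,0,0,0,-1.2],[0.003,0.0005,0,0,0,-1.2],[0.003,0.0005,0,0,0,-1.2],[0.003,0.0005,0,0,0,-1.2],[0.003,0.0005,0,0,0,-1.2],[0.003,0.0002,0,0,0,-1.2],[0.003,0.0002,0,0,0,-1.2],[0.003,0.0002,0,0,0,-1.2],[0.003,0.0002,0,0,0,-1.2],[0.003,0.0002,0,0,0,-1],[0.003,0.0002,0,0,0,-0.5],[0.003,0.0002,0,0,0,0],[0.003,0.0002,0,0,0,0],[0.002,0,0,0,0,0]]]'; python3 tin.py top
```

```text
time: 6.18
tool_pos: [0.4607, -0.1546, 0.0179]
tool_rot: [-0.007, -0.034, 0.999, 0.001]
contact_force: [-24.2, 0.4, 21.0]
gripper_width: 0.599
grasp_force: 12.1
tcp rack [-0.1019 -0.1314] z 0.0179 F [-24.2   0.4  21. ] t 6.1833
top tin [298. 202.] 0.51 rack [-0.0341 -0.1762]
top tin_center [282. 210.] 0.66 rack [-0.0609 -0.1139]
top 0.58 [268.0, 193.7, 31.7, 26.1] [ -46. -112.] [ 60. 114.] 14.8 y range [-162.  -58.]
```

```bash
python3 -m handwheel '[[[-0.004,0,0,0,0,0],[-0.01,0,0,0,0,0],[-0.01,0,0,0,0,0],[0,0,0,0,0,0]]]'; python3 tin.py top scene; python3 -c "
import cv2,glob
a=sorted(glob.glob('pics/scene_6*'))[-1];b=sorted(glob.glob('pics/top_6*'))[-1]
x=cv2.resize(cv2.imread(a)[150:270,180:420],(800,400),interpolation=2)[:,:400*2];y=cv2.resize(cv2.imread(b)[170:230,160:340],(600,200),interpolation=2)
import numpy as np
cv2.imwrite('pics/v1.png',np.vstack([x,np.pad(y,((0,0),(0,200),(0,0)))]))"
```

```text
time: 6.72
tool_pos: [0.4396, -0.1547, 0.0177]
tool_rot: [-0.001, -0.031, 1.0, 0.0]
contact_force: [-0.4, -0.2, -1.5]
gripper_width: 0.602
grasp_force: 0.0
tcp rack [-0.123  -0.1304] z 0.0177 F [-0.4 -0.2 -1.5] t 6.7167
top tin [299. 204.] 0.86 rack [-0.0414 -0.1795]
top tin_center [282. 207.] 0.9 rack [-0.0482 -0.1142]
top 0.84 [270.8, 195.5, 32.6, 27.2] [ -48. -116.] [ 67. 109.] 14.2 y range [-170.  -60.]
scene tin [310. 214.] 0.7 rack [-0.0247 -0.1575]
scene tin_center [295. 216.] 0.63 rack [-0.0624 -0.127 ]
scene 0.58 [278.1, 202.8, 38.6, 26.5] [ -85. -161.] [101. 106.] 47.0 y range [-187.  -93.]
```

View pics/v1.png

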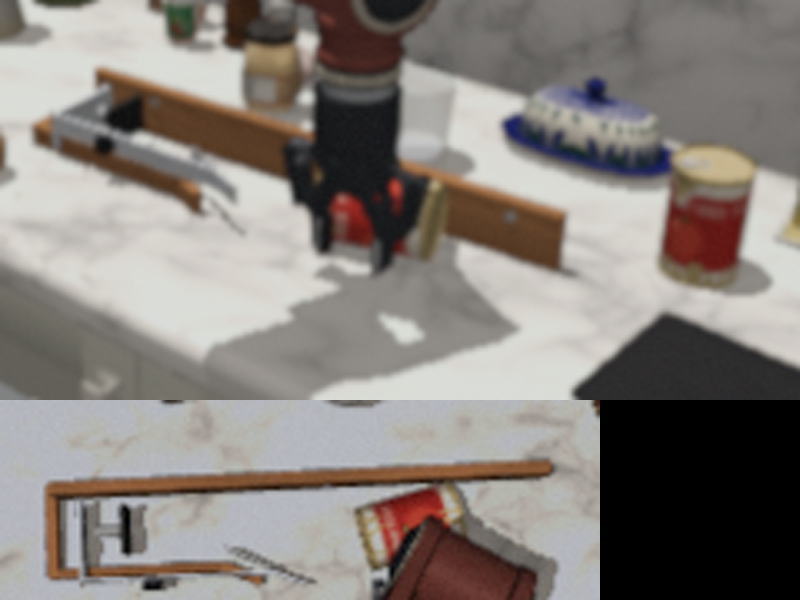

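The lower crop shows the tin's rear corner touching the board at (460,490) in the view, with its front end still about 27 mm off. I'll push near the front end, lifting slightly so the finger goes with the rolling surface.

```bash
python3 -m handwheel '[[[-0.003,0.013,-0.004,0,0,0],[0,0.013,-0.005,0,0,0],[0.005,0,0,0,0,0],[0.005,0,0,0,0,0],[0.003,0,0,0,0,0],[0.002,0,0.001,0,0,0],[0.002,0,0.002,0,0,0],[0.002,0,0.002,0,0,0],[0.002,0,0.002,0,0,0],[0.002,0,0.002,0,0,0],[0,0,0,0,0,0]]]'; python3 tin.py top
```

```text
time: 8.03
tool_pos: [0.4621, -0.1295, 0.019]
tool_rot: [0.001, -0.032, 0.999, -0.0]
contact_force: [-0.4, 0.8, 0.1]
gripper_width: 0.601
grasp_force: 0.3
tcp rack [-0.0991 -0.1064] z 0.019 F [-0.4  0.8  0.1] t 8.0333
top tin_center [281. 207.] 0.52 rack [-0.0492 -0.1108]
top 0.6 [264.7, 193.2, 36.8, 21.4] [ -34. -104.] [ 49. 128.] 11.3 y range [-166.  -55.]
```

Low force and it is turning, so I'll go on.

```bash
python3 -m handwheel '[[[0.002,0,0.001,0,0,0],[0.002,0,0.002,0,0,0],[0.002,0,0.002,0,0,0],[0.002,0,0.001,0,0,0],[0.001,0,0.001,0,0,0],[0.001,0,0.001,0,0,0],[0,0,0,0,0,0]]]'; python3 tin.py top
```

```text
time: 8.82
tool_pos: [0.4718, -0.1292, 0.0266]
tool_rot: [0.0, -0.032, 0.999, -0.0]
contact_force: [-1.0, 0.2, -0.3]
gripper_width: 0.602
grasp_force: 0.3
tcp rack [-0.0894 -0.1067] z 0.0266 F [-1.   0.2 -0.3] t 8.8167
top tin [297. 202.] 0.67 rack [-0.0317 -0.1718]
top tin_center [284. 207.] 0.5 rack [-0.0489 -0.1206]
top 0.59 [268.1, 195.5, 33.7, 14.6] [ -21. -108.] [ 41. 121.] 9.4 y range [-167.  -55.]
```

```bash
python3 -m handwheel '[[[0.001,0,0,0,0,0],[0.001,0,0,0,0,0],[0.001,0,0,0,0,0],[0.001,0,0,0,0,0],[0,0,0,0,0,0]]]'; python3 tin.py
```

```text
time: 9.43
tool_pos: [0.4739, -0.1288, 0.0261]
tool_rot: [-0.002, -0.032, 0.999, 0.001]
contact_force: [-8.5, 1.9, 6.3]
gripper_width: 0.601
grasp_force: 3.9
tcp rack [-0.0873 -0.1064] z 0.0261 F [-8.5  1.9  6.3] t 9.4333
```

```bash
python3 -m handwheel '[[[-0.003,0,0,0,0,0],[-0.01,0,0,0,0,0],[-0.02,0,0,0,0,0],[-0.02,0,0.02,0,0,0],[0,-0.02,0.04,0,0,0],[0,-0.03,0.04,0,0,0],[0,-0.03,0.04,0,0,0],[0,-0.03,0.04,0,0,0],[0,0,0,0,0,0],[0,0,0,0,0,0]]]' 0; python3 tin.py wrist top
```

```text
time: 10.27
tool_pos: [0.4234, -0.2248, 0.1866]
tool_rot: [0.003, -0.031, 1.0, -0.002]
contact_force: [-0.2, 0.1, -0.0]
gripper_width: 0.002
grasp_force: 0.0
tcp rack [-0.1432 -0.1994] z 0.1866 F [-0.2  0.1 -0. ] t 10.2667
wrist tin [281. 264.] 0.97 rack [-0.043  -0.1664]
wrist tin_center [326. 263.] 0.67 rack [-0.0457 -0.114 ]
wrist 0.58 [281.0, 233.8, 108.8, 50.4] [ -80. -125.] [164.  69.] 53.2 y range [-157.  -55.]
top tin [293. 204.] 0.92 rack [-0.0374 -0.1572]
top tin_center [281. 204.] 0.65 rack [-0.0372 -0.1111]
top 0.64 [267.0, 194.2, 35.2, 19.5] [ -36. -115.] [110.  71.] 88.5 y range [-169.  -62.]
```

```bash
ls pics; cp $(ls pics/wrist_1* | tail -1) pics/v2.png
```

```text
scene0.png
scene_6.7.png
top0.png
top_10.3.png
top_4.5.png
top_6.2.png
top_6.7.png
top_8.0.png
top_8.8.png
v1.png
w1.png
wrist_10.3.png
wrist_4.5.png
```

View pics/v2.png

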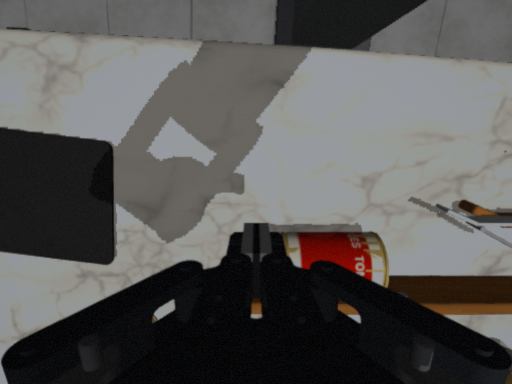

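The wrist view shows the tin at (335,260) flush along the board. The shut gripper's links spread wide sideways, so I'll get their profile from depth before choosing the pushing orientation.

```bash
python3 - <<'E'
from h import *
from scipy.spatial.transform import Rotation as R
s=state(); im,d=grab_frame('wrist')
P=cloud('wrist',d,d<.28)
q=s['tool_rot']; Q=R.from_quat([q[1],q[2],q[3],q[0]]).inv().apply(P-s['tool_pos'])
print(Q[:,2].min(),Q[:,2].max())
for z in range(-120,10,6):
    m=abs(Q[:,2]*1000-z)<3
    if m.sum()>5: print(z,m.sum(),np.round(np.percentile(Q[m,:2]*1000,[1,50,99],axis=0)).tolist())
E
```

```text
-0.10317571438033134 -0.0029919030180528333
-102 2022 [[18.0, -18.0], [19.0, -6.0], [20.0, 20.0]]
-96 4919 [[8.0, -55.0], [18.0, 1.0], [20.0, 57.0]]
-90 9472 [[3.0, -59.0], [11.0, 1.0], [19.0, 60.0]]
-84 7852 [[1.0, -59.0], [11.0, 1.0], [17.0, 60.0]]
-78 5794 [[-6.0, -55.0], [11.0, 1.0], [17.0, 56.0]]
-72 5144 [[-6.0, -50.0], [11.0, 1.0], [17.0, 51.0]]
-66 2700 [[-8.0, -45.0], [11.0, 4.0], [17.0, 47.0]]
-60 2200 [[-9.0, -41.0], [11.0, 4.0], [12.0, 42.0]]
-54 3490 [[-9.0, -36.0], [8.0, -2.0], [13.0, 37.0]]
-48 1647 [[-9.0, -32.0], [11.0, -1.0], [13.0, 33.0]]
-42 498 [[-1.0, -25.0], [11.0, 2.0], [13.0, 26.0]]
-36 559 [[-11.0, -7.0], [6.0, 0.0], [11.0, 8.0]]
-30 258 [[6.0, -13.0], [10.0, 0.0], [11.0, 14.0]]
-24 331 [[6.0, -13.0], [7.0, 0.0], [11.0, 14.0]]
-18 295 [[6.0, -13.0], [7.0, 1.0], [11.0, 14.0]]
-12 252 [[6.0, -13.0], [7.0, 0.0], [11.0, 14.0]]
-6 154 [[6.0, -11.0], [10.0, 1.0], [11.0, 12.0]]
```

```bash
python3 -m handwheel '[[[0.01,0,0.01,0,0,-6.9],[0.01,0,0,0,0,-6.9],[0.01,0,0,0,0,-6.9],[0.01,0,0,0,0,-6.9],[0.01,0,0,0,0,-6.9],[0.01,0,0,0,0,-6.9],[0.01,0,0,0,0,-6.9],[0.01,0,0,0,0,-6.9],[0.01,0,0,0,0,-6.9],[0.01,0,0,0,0,-6.9],[0.003,0,0,0,0,-6.9],[0,0,0,0,0,-6.9],[0,0,0,0,0,-6.9],[0,0,0,5,0,0],[0,0,0,5,0,0],[0,0,0,0,0,0],[0,0,0,0,0,0]]]'; python3 tin.py wrist; python3 -c "
from plant import state;print(state()['joint_pos'])"
```

```text
time: 12.13
tool_pos: [0.5251, -0.2234, 0.1928]
tool_rot: [-0.06, 0.68, 0.728, 0.063]
contact_force: [0.4, 1.1, 0.0]
gripper_width: 0.003
grasp_force: 0.0
tcp rack [-0.0415 -0.2038] z 0.1928 F [0.4 1.1 0. ] t 12.1333
wrist tin [257. 172.] 0.93 rack [-0.0388 -0.1707]
wrist tin_center [292.  28.] 0.23 rack [-0.0033 -0.0185]
wrist 0.88 [222.4, 51.4, 72.2, 119.5] [ -39. -113.] [ 65. 110.] 0.6 y range [-167.  -59.]
[-6.01145173e-01  1.63007846e-03  1.73579112e+00  1.43186256e-01
  1.50390118e+00 -6.87610386e-01]
```

```bash
python3 -m handwheel '[[[0.001,0,-0.04,0,0,0],[0,0,-0.04,0,0,0],[0,0,-0.035,0,0,0],[0,0,-0.03,0,0,0],[0,0,-0.018,0,0,0],[0,0,-0.008,0,0,0],[0,0,0,0,0,0],[0,0.008,0,0,0,0],[0,0.006,0,0,0,0],[0,0.004,0,0,0,0],[0,0.003,0,0,0,0],[0,0.003,0,0,0,0],[0,0.003,0,0,0,0],[0,0.003,0,0,0,0]]]'; python3 tin.py
```

```text
time: 13.5
tool_pos: [0.5272, -0.1943, 0.0239]
tool_rot: [-0.057, 0.68, 0.728, 0.063]
contact_force: [-1.8, -5.6, 2.4]
gripper_width: -0.004
grasp_force: 3.1
tcp rack [-0.0378 -0.1749] z 0.0239 F [-1.8 -5.6  2.4] t 13.5
```

```bash
python3 -m handwheel '[[[-0.0002,0.002,0,0,0,0],[-0.0002,0.003,0,0,0,0],[-0.0002,0.004,0,0,0,0],[-0.0002,0.004,0,0,0,0],[-0.0002,0.004,0,0,0,0],[-0.0002,0.004,0,0,0,0],[-0.0002,0.004,0,0,0,0],[-0.0002,0.004,0,0,0,0],[-0.0002,0.004,0,0,0,0],[-0.0002,0.004,0,0,0,0],[-0.0002,0.004,0,0,0,0],[-0.0002,0.004,0,0,0,0],[-0.0002,0.004,0,0,0,0],[-0.0002,0.004,0,0,0,0],[-0.0002,0.004,0,0,0,0]]]'; python3 tin.py wrist top
```

```text
time: 14.75
tool_pos: [0.5242, -0.1377, 0.0239]
tool_rot: [-0.057, 0.68, 0.728, 0.063]
contact_force: [-1.5, -7.2, 3.5]
gripper_width: 0.001
grasp_force: 3.5
tcp rack [-0.0376 -0.1182] z 0.0239 F [-1.5 -7.2  3.5] t 14.75
wrist tin [254. 225.] 0.67 rack [-0.0387 -0.106 ]
wrist 0.79 [176.7, 1.1, 161.9, 246.8] [-38. -57.] [99. 64.] 89.8 y range [-105.  -15.]
top tin [281. 205.] 0.92 rack [-0.0394 -0.1102]
top tin_center [266. 204.] 0.55 rack [-0.0334 -0.0536]
top 0.8 [253.1, 195.6, 31.2, 20.4] [-39. -50.] [104.  67.] 87.4 y range [-101.    2.]
```

Smooth and aligned. I'll push on.

```bash
python3 -m handwheel '[[[-0.0002,0.004,0,0,0,0],[-0.0002,0.004,0,0,0,0],[-0.0002,0.004,0,0,0,0],[-0.0002,0.004,0,0,0,0],[-0.0002,0.004,0,0,0,0],[-0.0002,0.004,0,0,0,0],[-0.0002,0.004,0,0,0,0],[-0.0002,0.004,0,0,0,0],[-0.0002,0.004,0,0,0,0],[-0.0002,0.004,0,0,0,0],[-0.0002,0.004,0,0,0,0],[-0.0002,0.004,0,0,0,0],[-0.0002,0.004,0,0,0,0],[-0.0002,0.004,0,0,0,0],[-0.0002,0.004,0,0,0,0]]]'; python3 tin.py wrist top
```

```text
time: 16.4
tool_pos: [0.5211, -0.0775, 0.0237]
tool_rot: [-0.058, 0.68, 0.728, 0.063]
contact_force: [-2.8, -8.2, 4.5]
gripper_width: 0.004
grasp_force: 4.1
tcp rack [-0.0373 -0.058 ] z 0.0237 F [-2.8 -8.2  4.5] t 16.4
wrist 0.73 [174.7, 0.0, 164.9, 247.7] [-38.   3.] [99. 64.] 90.0 y range [-45.  45.]
top tin [268. 204.] 0.79 rack [-0.0337 -0.061 ]
top tin_center [247. 206.] 0.69 rack [-0.0369  0.0156]
top 0.91 [236.2, 194.3, 32.3, 23.7] [-37.   7.] [106.  67.] 87.6 y range [-43.  61.]
```

```bash
python3 -m handwheel '[[[-0.0002,0.004,0,0,0,0],[-0.0002,0.004,0,0,0,0],[-0.0002,0.004,0,0,0,0],[-0.0002,0.004,0,0,0,0],[-0.0002,0.004,0,0,0,0],[-0.0002,0.004,0,0,0,0],[-0.0002,0.004,0,0,0,0],[-0.0002,0.004,0,0,0,0],[-0.0002,0.004,0,0,0,0],[-0.0002,0.004,0,0,0,0],[-0.0002,0.004,0,0,0,0],[-0.0002,0.004,0,0,0,0]]]'; python3 tin.py; python3 -m handwheel '[[[-0.0002,0.004,0,0,0,0],[-0.0002,0.004,0,0,0,0],[-0.0002,0.004,0,0,0,0],[-0.0002,0.004,0,0,0,0],[-0.0002,0.004,0,0,0,0],[-0.0002,0.004,0,0,0,0]]]'; python3 tin.py wrist
```

```text
time: 17.8
tool_pos: [0.5186, -0.0301, 0.0234]
tool_rot: [-0.057, 0.68, 0.729, 0.062]
contact_force: [-1.5, -11.9, 4.9]
gripper_width: 0.004
grasp_force: 5.5
tcp rack [-0.037  -0.0105] z 0.0234 F [ -1.5 -11.9   4.9] t 17.8
time: 18.3
tool_pos: [0.5174, -0.0062, 0.0235]
tool_rot: [-0.057, 0.68, 0.729, 0.062]
contact_force: [-3.1, -12.1, 5.7]
gripper_width: -0.003
grasp_force: 5.9
tcp rack [-0.0369  0.0134] z 0.0235 F [ -3.1 -12.1   5.7] t 18.3
wrist tin [254. 226.] 0.96 rack [-0.0382  0.0259]
wrist 0.93 [175.2, 0.1, 164.0, 252.1] [-37.  74.] [64. 99.] 0.0 y range [ 26. 117.]
```

```bash
python3 -m handwheel '[[[-0.0002,0.004,0,0,0,0],[-0.0002,0.004,0,0,0,0],[-0.0002,0.004,0,0,0,0],[-0.0002,0.004,0,0,0,0],[-0.0002,0.004,0,0,0,0],[-0.0002,0.004,0,0,0,0],[-0.0002,0.004,0,0,0,0],[-0.0002,0.004,0,0,0,0],[-0.0002,0.004,0,0,0,0],[-0.0002,0.004,0,0,0,0],[-0.0002,0.004,0,0,0,0],[-0.0002,0.004,0,0,0,0],[-0.0002,0.004,0,0,0,0],[-0.0001,0.003,0,0,0,0],[-0.0001,0.002,0,0,0,0],[-0.0001,0.002,0,0,0,0]]]'; python3 tin.py wrist; cp $(ls -t pics/wrist* | head -1) pics/v3.png
```

```text
time: 19.83
tool_pos: [0.5142, 0.0524, 0.0234]
tool_rot: [-0.057, 0.68, 0.729, 0.061]
contact_force: [-4.3, -13.7, 7.6]
gripper_width: -0.003
grasp_force: 7.1
tcp rack [-0.0367  0.0721] z 0.0234 F [ -4.3 -13.7   7.6] t 19.8333
wrist tin [256. 229.] 0.86 rack [-0.0368  0.0823]
wrist 0.9 [174.3, 3.8, 165.1, 248.7] [-38. 132.] [65. 99.] 0.1 y range [ 84. 175.]
```

View pics/v3.png

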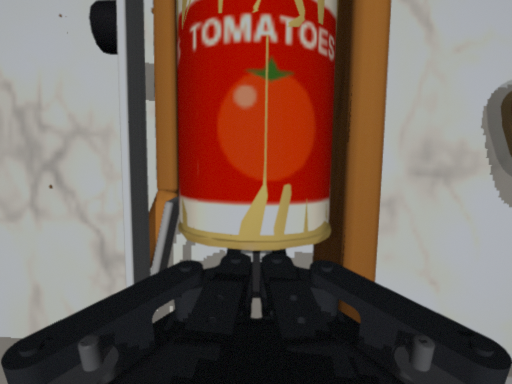

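The view shows the tin between rail and board, its rear rim at row 240, with the catch leaf at (165,235) still pressed back. I'll go on slowly.

```bash
python3 -m handwheel '[[[-0.0001,0.002,0,0,0,0],[-0.0001,0.002,0,0,0,0],[-0.0001,0.002,0,0,0,0],[-0.0001,0.002,0,0,0,0],[-0.0001,0.002,0,0,0,0],[-0.0001,0.002,0,0,0,0],[-0.0001,0.002,0,0,0,0]]]'; python3 tin.py;  python3 -m handwheel '[[[-0.0001,0.0015,0,0,0,0],[-0.0001,0.0015,0,0,0,0],[-0.0001,0.0015,0,0,0,0],[-0.0001,0.0015,0,0,0,0],[-0.0001,0.0015,0,0,0,0],[-0.0001,0.0015,0,0,0,0]]]'; python3 tin.py
```

```text
time: 20.62
tool_pos: [0.5135, 0.0653, 0.0234]
tool_rot: [-0.057, 0.679, 0.729, 0.06]
contact_force: [-4.0, -19.1, 9.3]
gripper_width: 0.002
grasp_force: 9.5
tcp rack [-0.0367  0.085 ] z 0.0234 F [ -4.  -19.1   9.3] t 20.6167
time: 21.12
tool_pos: [0.513, 0.0743, 0.0234]
tool_rot: [-0.057, 0.679, 0.729, 0.061]
contact_force: [-4.4, -18.7, 8.6]
gripper_width: -0.001
grasp_force: 9.3
tcp rack [-0.0367  0.0941] z 0.0234 F [ -4.4 -18.7   8.6] t 21.1167
```

```bash
python3 tin.py wrist; cp $(ls -t pics/wrist* | head -1) pics/v4.png;  python3 -m handwheel '[[[-0.0001,0.001,0,0,0,0],[-0.0001,0.001,0,0,0,0],[-0.0001,0.001,0,0,0,0]]]'; python3 tin.py wrist; cp $(ls -t pics/wrist* | head -1) pics/v5.png
```

```text
tcp rack [-0.0367  0.0941] z 0.0234 F [ -4.4 -18.7   8.6] t 21.1167
wrist tin [252. 226.] 0.79 rack [-0.0385  0.1053]
wrist 0.66 [174.9, 0.0, 163.1, 253.2] [-37. 151.] [ 64. 103.] 0.1 y range [106. 197.]
time: 21.57
tool_pos: [0.513, 0.075, 0.0235]
tool_rot: [-0.054, 0.679, 0.73, 0.059]
contact_force: [-6.2, -29.7, 10.2]
gripper_width: 0.0
grasp_force: 15.1
tcp rack [-0.0366  0.0947] z 0.0235 F [ -6.2 -29.7  10.2] t 21.5667
wrist tin [252. 227.] 0.67 rack [-0.0386  0.1053]
wrist 0.71 [175.8, 0.0, 165.1, 252.8] [-37. 154.] [98. 64.] 90.0 y range [106. 197.]
```

View pics/v5.png

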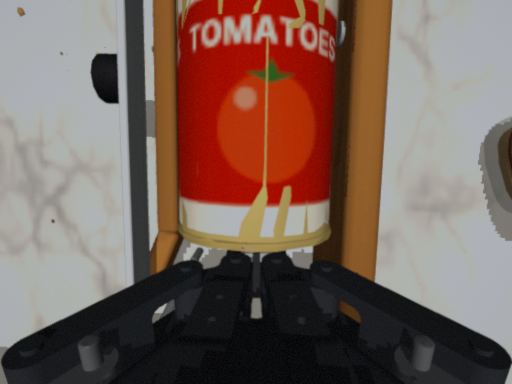

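The solid stop was felt (a sharp rise to 30 N), and the catch leaf's tip now shows at (198,252) behind the tin's rim. I'll back off slowly and check.

```bash
python3 -m handwheel '[[[0.0001,-0.001,0,0,0,0],[0.0001,-0.002,0,0,0,0],[0.0001,-0.003,0,0,0,0],[0.0003,-0.005,0,0,0,0],[0.0005,-0.01,0,0,0,0],[0,0,0.01,0,0,0],[0,0,0.03,0,0,0],[0,-0.01,0.04,0,0,0],[0,-0.01,0.04,0,0,0],[0,0,0.02,0,0,0],[0,0,0,0,0,0],[0,0,0,0,0,0]]]'; python3 tin.py wrist; cp $(ls -t pics/wrist* | head -1) pics/v6.png
```

```text
time: 22.77
tool_pos: [0.5142, 0.0403, 0.1647]
tool_rot: [-0.058, 0.68, 0.728, 0.065]
contact_force: [-0.8, 0.2, -0.3]
gripper_width: -0.002
grasp_force: 0.0
tcp rack [-0.0374  0.06  ] z 0.1647 F [-0.8  0.2 -0.3] t 22.7667
wrist tin [254. 172.] 0.64 rack [-0.04    0.0937]
wrist 0.76 [212.3, 42.1, 82.4, 130.4] [-41. 149.] [111.  60.] 89.4 y range [ 95. 203.]
```

View pics/v6.png

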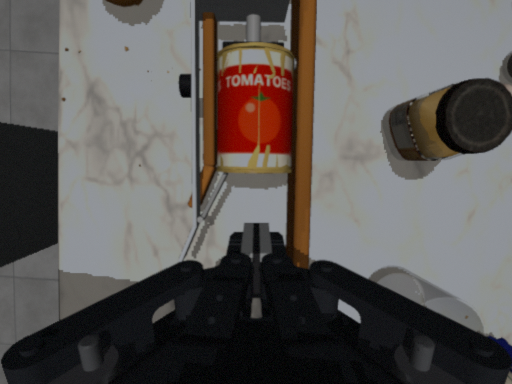

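The view shows the tin home against the buffer (rows 42–172). The catch leaf has sprung back, with its tip at (225,172) behind the rear rim, and the jar, glass and onion are in place. The robot is clear.

```bash
python3 -c "
from plant import job_done;print(job_done())"
```

```text
the job is handed in; nothing more can be done
None
```

The tin was rolled up to the board and pushed home against the buffer, the catch snapped shut behind it with no bystander disturbed, and the job was handed in at about 23 s.

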